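# Open the label printer by its flush release

## Robot

A 6-joint arm with a two-finger parallel gripper is mounted at the origin on the work surface. World frame = base frame: x ahead of the robot, y to its left, z up, the work surface at z = 0. Lengths are in mm, angles in rad, forces in N, time in s.
With the tool pointing down it reaches from about 350 to 875 mm from the base axis. Payload 4.2 kg.
Tool frame: the origin (TCP) lies on the mounting face of the last link; the fingertips stand 173 mm ahead of it and the grasp point (between the pads) lies 155 mm ahead of it; z points along the fingers, y is the direction in which the jaws open and shut (so a half turn about z gives the same grasp; the last joint's range is limited). The gripper opens to 85 mm and grips with 20 to 120 N. Pads are 22 mm wide; open, the fingers measure 114 mm over their backs; the gripper's body (76 mm by 85 mm) begins 54 mm behind the grasp point. The pads swing forward as they close: fully open they stand 13 mm farther back than shut.
Start: joints at [1.52, 0.385, 0.008, 0, -1.194, -0.259], TCP at [190.51, 595.236, 404.712] pointing down, gripper open.
Joint ranges: [-3.14, 3.14], [-1.21, 2.06], [-1.07, 1.41], [-3.16, 2.05], [-2.99, -0.16], [-3.1, 3.1]. Speed limits (rad/s): [2.79, 2.79, 3.14, 3.14, 3.14, 3.14].

## Interface

Orientations are given as a unit quaternion [x, y, z, w].
In Python, from bench import arm gives the robot as it stands. The module is installed in compiled form; this text tells all that it offers.
- The arm moves only by the tool play_rows, never from a script. Its argument "moves" is a list of rows, each a list of 3 entries, a list of its own where there are three numbers: the shift along the world's x, y, z in units of 30 cm (1.0 is 30 cm), then the turn about the world's z in units of 30 degrees (1.0 is 30 degrees), then the gripper's target within -1 to 1 (shut at 1, half-way at 0, fully open at -1). In form: [[[x, y, z], turn, jaw], ...]. A call has 1 to 12 rows; each row is the pose to reach, as a shift and turn from the pose measured when the call began; what a row does not reach only later rows make up. A row lasts 1/8 s, in which the tool goes at most 62.5 mm and 10.7 degrees, less where a joint would pass 70% of its speed; a pose out of reach is approached as far as the arm can. A call with a number of a shift or a turn outside -1 to 1 is refused whole. A call with a gripper value outside its range is refused whole. The fingers move at their own pace and stop on an object; the grip force is fixed at half the most. Time passes only in rows, so rows that repeat a pose let the fingers close. It gives the time, the measured TCP pose, the force and the opening at its end, in the units of the state.
- arm.read_state(): the state, without advancing time (a new reading comes with each control period).
- arm.get_image(name): name is "side" or "top" or "wrist"; returns a dict with "pixels" (420x560x3 uint8, red, green, blue), "vfov" (degrees; the focal length in pixels is half the picture's height over the tangent of half this angle, whatever the lens; pixels are square), "cx", "cy" (the principal point, pixels), "xyz" and "rotation" of the camera in the world. Camera axes: x right, y up, looking along -z (the intrinsics and any distortion apply to the point x, -y, -z); pixel columns grow to the right and rows downward; lengths in mm; the calibration is good to about 2 mm. A picture is of the moment at which its call begins. There is no depth.
- arm.job_done(): hands the job in, once; it reports no verdict.
Trained networks look in a picture, given as the dict that the camera call returned (one of the last four; its "shot" number tells which), for a name from the list of things; names that differ only in an ending like _2 or _b are one class to them, and where a whole thing is asked for, a point or a joint stands for the part that bears it (a point fixed in the world has none). Each returns a list of dicts, best first, with "conf" (0 to 1); they miss things now and then, are a little off and sometimes report something else, mostly with a low value. They report only what shows in the picture. A call takes as long as a camera call.
- arm.look_for(name, picture): "centre" ([x, y, z] in mm, in world coordinates, good to about 4 mm: the middle of the surface that is visible of it).
The state is a dict: "clock": time; "joints": joint angles; "joint_vel": joint speeds; "joint_efforts": joint torques, N m; "position": TCP position; "ee_rot": TCP orientation; "contact_force": force on the tool from outside, world axes, zero at the start; "wrist_torque": the same for the moment, N m; "gripper_width": finger opening in mm.
Only numpy, scipy, OpenCV 4.12 (cv2) and the standard library are available. Lean on these libraries where they do the work, as an engineer would, in place of code of your own. Each camera call takes 0.05 s, during which the arm holds its last target.

## Task

The label printer has run out and its cover must be opened for a new roll. Start with a fingertip on the plain flat panel in front of the cover and feel along it for the release, a flush button of the same plastic; press the button in so that the cover springs ajar, then push the cover up and back with the finger until it lies back fully open on its own. Only touch and push: do not pinch or force the cover, do not pick anything up, and leave the other things on the desk where they are.

Things in the scene. Friction and masses are not known exactly. Their poses are not given: they have to be found in the camera images.
- printer: Beige desktop label printer, fixed to the desk, 214 mm deep (x), 212 mm wide (y), 151 mm high. Origin: centre of its underside; x points from its front (nearest the robot) to its back, y to its left seen from the robot, z up.
- panel (a point): Centre of the printer's flat, level, rigid front panel, on its top surface, 150 mm above the desk; axes as the printer's. Panel: 60 mm (x) by 212 mm (y); its outer 22 mm at either end are always plain. Behind it (+x) come an 8 mm wide label slot and the closed cover, whose top is 1 mm above the panel.
- release (a joint): Travel of the release button, 0 out to 0.005 m in, straight down. Pad 38 (x) by 33 mm (y), 2 mm below the panel in a 40 by 35 mm opening. It lies on the panel's centre line (x = 0) at y = -63, -21, 21 or 63 mm, varying from printer to printer: find which by feel or sight. Sprung: moves from 2 N, fully in at 6 N, returns when let go; frees the cover at 3.5 mm.
- cover (a joint): Angle of the cover about its rear hinge: 0 shut, 1.57 upright, 1.92 back on its stop. Once freed it springs to 0.95 within a second; from there push it, rising with its front edge (about 1 N). Left short of upright it sinks back to 0.95; past about 1.65 it falls back to its stop.
- cover_hinge (a point): Middle of the cover's hinge axis, on the printer: 163 mm behind the panel's centre and 3 mm below the panel's surface. The axis runs along the printer's y. Axes as the printer's; does not move.
- cover_edge (a point): Middle of the lower front edge of the cover; moves with it on a circle of 125 mm radius about the hinge axis; its x points from this edge to the hinge. Cover: 210 mm wide, 7 mm thick, about 0.2 kg. A catch bar 11 mm deep, 176 mm wide, hangs below the edge and its foot projects 5 mm forward of it.
- label_roll: Spare roll of labels, standing upright: 96 mm across, 104 mm high. Origin: centre of its underside.
- packing_tape: Brown packing tape roll lying flat: 104 mm across, 48 mm high. Origin: centre of its underside.
- stapler: Stapler, 150 x 34 mm, 65 mm high. Origin: centre of its underside.
- mug: White mug, 82 mm across, 95 mm high. Origin: centre of its underside.
- box_knife: Grey box knife lying flat, 168 x 26 mm, 19 mm high. Origin: centre of its underside.
- tape_measure: Tape measure, 66 x 36 mm, 64 mm high. Origin: centre of its underside.
- glue_bottle: Small white bottle, 54 mm across, 125 mm high. Origin: centre of its underside.

How it is judged:
By the outcome, as a careful person would: the job done as asked, in the order asked, and still so for the second after the job is handed in, with the robot touching nothing.
It also fails if it takes over 54 s, if anything falls off the work surface, if the arm or the gripper's body presses on something with over 40 N, if the wrist force passes 120 N, or if a joint passes its speed limit or range.

## Working session

There is one attempt and no reset: what is moved stays moved. The work goes in short steps, Python scripts to look and compute and a tool call to move; the robot and the scene stay as the last step left them, time stands still between calls to the robot, and variables do not carry over. Pictures are saved under pics/ and viewed, and the job is handed in when it is done.

Besides the shell and the picture viewer there is one more tool, called by a JSON object that holds its "api" and its "payload", one argument or row to a line. play_rows: Moves the arm, as the interface text tells. Shifts and turns lie within -1 to 1; 1 stands for 30 cm of shift or 30 degrees of turn. Its arguments: {"type":"object","properties":{"moves":{"type":"array"}},"required":["moves"]}

```bash
mkdir -p pics
cat > h.py <<'E'
import numpy as np,cv2
from bench import arm
def save(p,n): cv2.imwrite('pics/'+n,cv2.cvtColor(p['pixels'],cv2.COLOR_RGB2BGR))
def f(p): return p['pixels'].shape[0]/2/np.tan(np.radians(p['vfov'])/2)
def ray(p,u,v):
    R=np.array(p['rotation']).reshape(3,3); d=np.array([(u-p['cx'])/f(p),-(v-p['cy'])/f(p),-1]); return R@d
def at_z(p,u,v,z):
    d=ray(p,u,v); c=np.array(p['xyz']); return c+d*(z-c[2])/d[2]
def proj(p,X):
    R=np.array(p['rotation']).reshape(3,3); q=R.T@(np.array(X)-np.array(p['xyz'])); return p['cx']+f(p)*q[0]/-q[2], p['cy']-f(p)*q[1]/-q[2]
E
python3 - <<'E'
from h import *
s=arm.read_state(); print({k:np.round(v,3).tolist() for k,v in s.items()})
for n in ['side','top','wrist']:
    p=arm.get_image(n); save(p,n+'0.png'); print(n,{k:v for k,v in p.items() if k!='pixels'})
    for t in ['printer','cover','release','label_roll','mug','glue_bottle','packing_tape','stapler','tape_measure','box_knife']:
        r=arm.look_for(t,p); print(t,[(np.round(x['centre']).tolist(),round(x['conf'],2)) for x in r[:2]])
E
```

```text
{'clock': 0.0, 'joints': [1.52, 0.386, 0.007, -0.0, -1.194, -0.259], 'joint_vel': [-0.0, -0.001, -0.001, 0.0, -0.001, -0.002], 'joint_efforts': [0.001, -39.229, 18.841, 4.186, -0.005, 0.0], 'position': [190.455, 595.052, 403.611], 'ee_rot': [0.988, -0.154, -0.0, 0.001], 'contact_force': [0.643, 0.81, 0.816], 'wrist_torque': [0.016, 0.006, -0.006], 'gripper_width': 85.519}
side {'vfov': 57.936981187047806, 'cx': 286.37689028582906, 'cy': 206.47110520091206, 'xyz': array([517.51085128, 508.80573062, 662.69932263]), 'rotation': array([-0.01815849,  0.3571939 ,  0.9334679 , -0.0268417 ]), 'shot': 1}
printer [([591.0, 152.0, 156.0], 0.92)]
cover [([594.0, 98.0, 148.0], 0.91)]
release [([498.0, 17.0, 148.0], 0.72)]
label_roll [([609.0, 338.0, 106.0], 0.64)]
mug [([651.0, -162.0, 80.0], 0.56)]
glue_bottle [([764.0, 109.0, 78.0], 0.79), ([475.0, 319.0, 57.0], 0.52)]
packing_tape []
stapler [([480.0, 322.0, 58.0], 0.74)]
tape_measure [([407.0, -44.0, 53.0], 0.75)]
box_knife [([435.0, 112.0, 14.0], 0.66)]
top {'vfov': 55.02026927428679, 'cx': 274.87625518759927, 'cy': 210.00671873365567, 'xyz'
[... 249 characters left out ...]
 [([499.0, 20.0, 147.0], 0.8), ([598.0, 76.0, 153.0], 0.59)]
label_roll [([606.0, 313.0, 107.0], 0.82)]
mug [([651.0, -141.0, 34.0], 0.86)]
glue_bottle [([760.0, 94.0, 82.0], 0.73)]
packing_tape [([496.0, -147.0, 48.0], 0.63)]
stapler [([477.0, 311.0, 52.0], 0.83)]
tape_measure [([406.0, -54.0, 61.0], 0.94)]
box_knife [([428.0, 100.0, 14.0], 0.91)]
wrist {'vfov': 66.08471368311002, 'cx': 279.0726512780676, 'cy': 206.18252859371995, 'xyz': array([265.60074854, 570.14679669, 373.68710676]), 'rotation': array([ 0.09078665, -0.12547804,  0.79780336, -0.58268588]), 'shot': 3}
printer []
cover []
release []
label_roll []
mug []
glue_bottle []
packing_tape []
stapler []
tape_measure []
box_knife []
```

Run:
```python
s=open('h.py').read().replace("np.array(p['rotation']).reshape(3,3)","Rot.from_quat(p['rotation']).as_matrix()")
open('h.py','w').write("from scipy.spatial.transform import Rotation as Rot\n"+s)
```

```text
(no output)
```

View pics/side0.png

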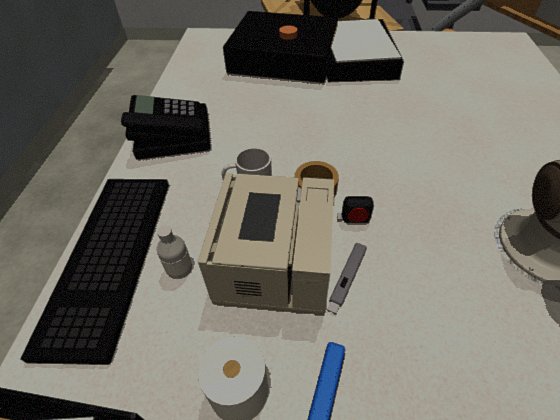

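View pics/top0.png

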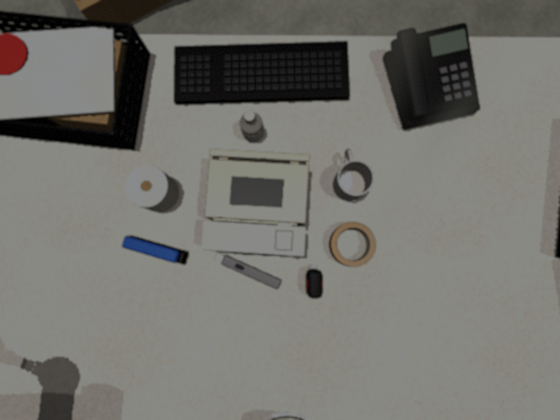

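View pics/wrist0.png

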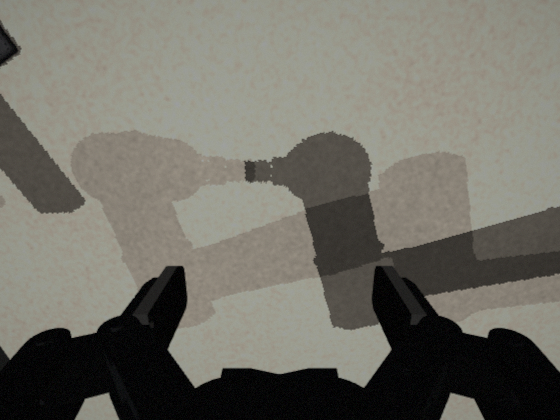

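Run:
```python
import cv2
a=cv2.imread('pics/top0.png')[135:270,185:330]; cv2.imwrite('pics/topz.png',cv2.convertScaleAbs(cv2.resize(a,None,fx=5,fy=4.4,interpolation=cv2.INTER_CUBIC),alpha=1.4))
a=cv2.imread('pics/side0.png')[160:320,190:350]; cv2.imwrite('pics/sidez.png',cv2.resize(a,None,fx=3.7,fy=3.7,interpolation=cv2.INTER_CUBIC))
```

```text
(no output)
```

View pics/topz.png

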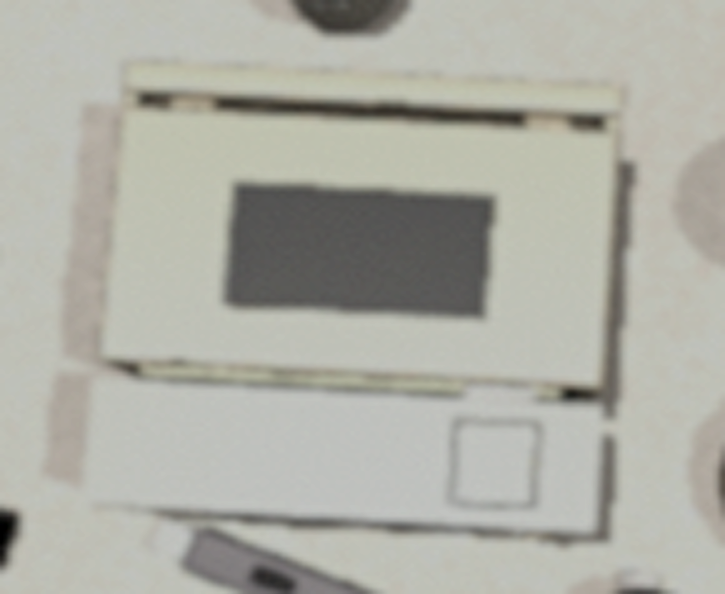

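View pics/sidez.png

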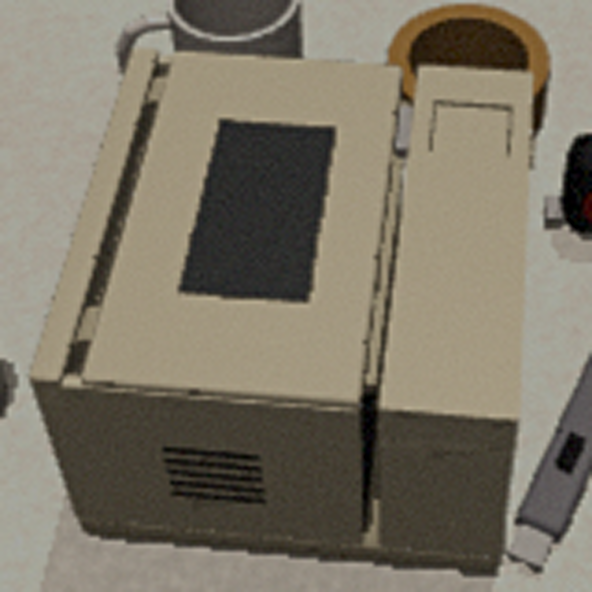

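Run:
```python
from h import *
p=arm.get_image('top'); q=arm.get_image('side')
def T(a,b): return 185+(a+.5)/5-.5,135+(b+.5)/4.4-.5
for n,(a,b) in dict(bl=(455,418),br=(541,422),fr=(534,508),fl=(448,503),PBR=(610,405),PFR=(602,537),PBL=(93,377),PFL=(84,505)).items():
    print(n,at_z(p,*T(a,b),150)[:2].round(1))
def S(a,b): return 190+a/3.7,160+b/3.7
for n,(a,b) in dict(bfarL=(436,101),bfarR=(513,107),PFar_back=(418,67),PFar_front=(531,72),PNear_front=(517,420),PNear_back=(380,410)).items():
    print(n,at_z(q,*S(a,b),150)[:2].round(1))
```

```text
bl [518.9  33.4]
br [517.6  -2.1]
fr [4.775e+02 3.000e-01]
fl [479.2  35.6]
PBR [526.  -30.4]
PFR [464.6 -27.7]
PBL [535.7 183.9]
PFL [475.6 185.2]
bfarL [516.4  -0.9]
bfarR [477.1   1.6]
PFar_back [526.5 -25.5]
PFar_front [467.4 -24.6]
PNear_front [477.4 187.3]
PNear_back [535.5 185.5]
```

{"api": "play_rows", "payload": {
  "moves": [
    [[0.1,-0.2,0],-0.25,1],
    [[0.2,-0.4,0],-0.5,1],
    [[0.3,-0.6,0],-0.75,1],
    [[0.4,-0.8,0],-1,1],
    [[0.45,-0.9,0],-1,1],
    [[0.45,-0.9,0],-1,1]
  ]
}}

```text
clock: 2.5
position: [326.3, 322.4, 405.2]
ee_rot: [0.914, -0.407, -0.0, -0.0]
contact_force: [0.5, 0.9, -0.0]
gripper_width: -0.2
```

{"api": "play_rows", "payload": {
  "moves": [
    [[0.1,-0.2,0],-0.25,1],
    [[0.2,-0.4,0],-0.5,1],
    [[0.3,-0.6,0],-0.75,1],
    [[0.4,-0.8,0],-1,1],
    [[0.45,-0.9,0],-1,1],
    [[0.45,-0.9,0],-1,1]
  ]
}}

```text
clock: 3.25
position: [462.6, 50.2, 405.0]
ee_rot: [0.776, -0.631, 0.0, -0.0]
contact_force: [-0.4, 1.2, -0.0]
gripper_width: -0.3
```

{"api": "play_rows", "payload": {
  "moves": [
    [[0.05,-0.1,0],-0.24,1],
    [[0.107,-0.217,-0.05],-0.48,1],
    [[0.107,-0.217,-0.15],-0.48,1],
    [[0.107,-0.217,-0.2],-0.48,1],
    [[0.107,-0.217,-0.2],-0.48,1],
    [[0.107,-0.217,-0.2],-0.48,1]
  ]
}}

```text
clock: 4.0
position: [495.1, -14.0, 346.1]
ee_rot: [-0.691, 0.723, -0.001, 0.001]
contact_force: [-0.1, 0.0, -1.4]
gripper_width: 0.2
```

Run:
```python
from h import *
s=arm.read_state(); print({k:np.round(v,3).tolist() for k,v in s.items()})
p=arm.get_image('side'); save(p,'s1.png'); p=arm.get_image('wrist'); save(p,'w1.png'); print(Rot.from_quat(s['ee_rot']).as_matrix().round(3))
print(p['xyz'])
for X in ([496,17,148],[496,-15,150],[496,-15,172]): print(proj(p,X))
```

```text
{'clock': 4.0, 'joints': [0.3, 0.219, -0.391, 0.001, -0.958, -0.346], 'joint_vel': [-0.005, -0.009, 0.003, -0.001, 0.002, 0.0], 'joint_efforts': [-0.021, -27.853, 16.326, 3.636, -0.008, -0.001], 'position': [495.098, -14.029, 346.067], 'ee_rot': [-0.691, 0.723, -0.001, 0.001], 'contact_force': [-0.126, 0.012, -1.405], 'wrist_torque': [0.001, 0.021, -0.029], 'gripper_width': 0.181}
[[-0.045 -0.999  0.002]
 [-0.999  0.045  0.   ]
 [-0.    -0.002 -1.   ]]
[491.75302909 -93.80812846 315.14218251]
(np.float64(281.4390163919402), np.float64(296.3863778418172))
(np.float64(279.0092681320437), np.float64(249.20597663648243))
(np.float64(278.82638306366545), np.float64(268.455732774013))
```

View pics/s1.png

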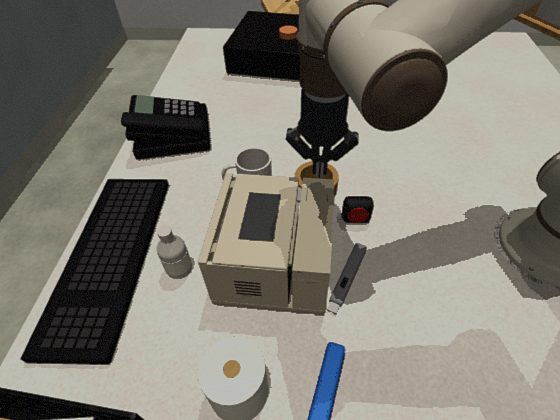

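View pics/w1.png

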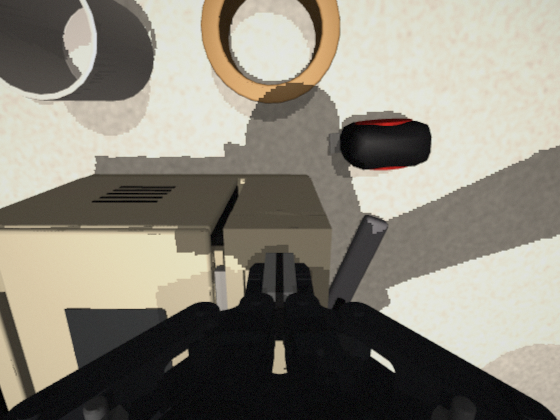

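{"api": "play_rows", "payload": {
  "moves": [
    [[0,0,0],-0.33,1],
    [[0,0,0],-0.67,1],
    [[0,0,0],-1,1],
    [[0,0,0],-1,1]
  ]
}}

```text
clock: 4.6
position: [495.0, -14.2, 347.0]
ee_rot: [-0.481, 0.877, -0.001, 0.002]
contact_force: [0.3, 0.1, -0.2]
gripper_width: 0.0
```

{"api": "play_rows", "payload": {
  "moves": [
    [[0,0,0],-0.33,1],
    [[0,0,0],-0.67,1],
    [[0,0,0],-1,1],
    [[0,0,0],-1,1]
  ]
}}

```text
clock: 5.1
position: [495.1, -14.1, 347.4]
ee_rot: [-0.24, 0.971, -0.002, 0.002]
contact_force: [-0.4, 1.1, 0.6]
gripper_width: 0.5
```

{"api": "play_rows", "payload": {
  "moves": [
    [[0,0,0],-0.33,1],
    [[0,0,0],-0.67,1],
    [[0,0,0],-1,1],
    [[0,0,0],-1,1],
    [[0,0,0],-1,1]
  ]
}}

```text
clock: 5.72
position: [495.1, -14.0, 347.5]
ee_rot: [0.017, 1.0, -0.002, 0.001]
contact_force: [0.4, -0.1, 0.2]
gripper_width: -0.3
```

Run:
```python
from h import *
s=arm.read_state(); print({k:np.round(v,3).tolist() for k,v in s.items()})
p=arm.get_image('wrist'); save(p,'w2.png'); print(Rot.from_quat(s['ee_rot']).as_matrix().round(3))
for X in ([498,17,148],[496,-15,150]): print(proj(p,X))
```

```text
{'clock': 5.725, 'joints': [0.301, 0.217, -0.391, 0.006, -0.961, -1.91], 'joint_vel': [-0.001, 0.002, -0.0, -0.002, 0.001, -0.02], 'joint_efforts': [0.002, -28.362, 16.665, 3.706, 0.002, 0.018], 'position': [495.064, -14.027, 347.534], 'ee_rot': [0.017, 1.0, -0.002, 0.001], 'contact_force': [0.367, -0.109, 0.193], 'wrist_torque': [0.023, -0.007, 0.028], 'gripper_width': -0.289}
[[-0.999  0.035  0.003]
 [ 0.035  0.999 -0.004]
 [-0.003 -0.004 -1.   ]]
(np.float64(336.44048145685747), np.float64(248.0445188623514))
(np.float64(280.43954459463373), np.float64(248.05052996253727))
```

View pics/w2.png

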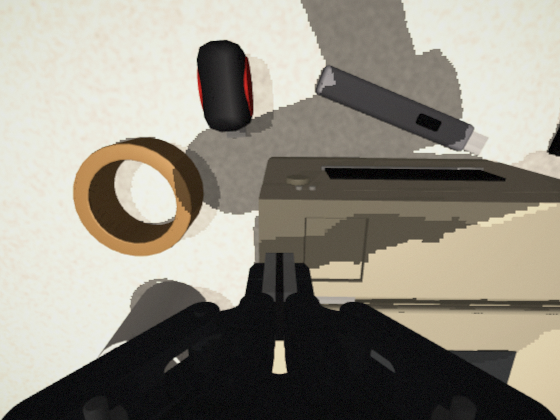

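{"api": "play_rows", "payload": {
  "moves": [
    [[0,0,-0.03],0,1],
    [[0,0,-0.06],0,1],
    [[0,0,-0.072],0,1],
    [[0,0,-0.072],0,1]
  ]
}}

```text
clock: 6.28
position: [495.0, -14.1, 325.4]
ee_rot: [0.018, 1.0, -0.002, 0.001]
contact_force: [-0.7, 0.5, 0.3]
gripper_width: 0.4
```

{"api": "play_rows", "payload": {
  "moves": [
    [[0,0,-0.003],0,1],
    [[0,0,-0.006],0,1],
    [[0,0,-0.006],0,1]
  ]
}}

```text
clock: 6.65
position: [495.1, -14.1, 323.6]
ee_rot: [0.018, 1.0, -0.002, 0.001]
contact_force: [-0.4, -1.1, 0.5]
gripper_width: -0.1
```

{"api": "play_rows", "payload": {
  "moves": [
    [[0,0,-0.003],0,1],
    [[0,0,-0.003],0,1]
  ]
}}

```text
clock: 6.9
position: [495.0, -14.0, 323.5]
ee_rot: [0.017, 1.0, -0.002, 0.001]
contact_force: [-1.4, 0.8, 5.2]
gripper_width: -0.4
```

{"api": "play_rows", "payload": {
  "moves": [
    [[0,0,-0.003],0,1],
    [[0,0,-0.003],0,1]
  ]
}}

```text
clock: 7.15
position: [495.0, -14.0, 323.5]
ee_rot: [0.017, 1.0, -0.002, 0.001]
contact_force: [-3.0, 0.3, 6.7]
gripper_width: -0.1
```

{"api": "play_rows", "payload": {
  "moves": [
    [[0,0.012,-0.003],0,1],
    [[0,0.025,-0.003],0,1],
    [[0,0.035,-0.003],0,1]
  ]
}}

```text
clock: 7.52
position: [495.4, -3.7, 323.5]
ee_rot: [0.017, 1.0, -0.003, 0.002]
contact_force: [0.2, -2.8, 5.5]
gripper_width: -0.3
```

{"api": "play_rows", "payload": {
  "moves": [
    [[0,0.012,-0.002],0,1],
    [[0.001,0.025,-0.002],0,1],
    [[0.001,0.035,-0.002],0,1]
  ]
}}

```text
clock: 7.9
position: [495.9, 6.9, 323.1]
ee_rot: [0.017, 1.0, -0.003, 0.003]
contact_force: [-0.2, 0.1, 0.7]
gripper_width: -0.0
```

{"api": "play_rows", "payload": {
  "moves": [
    [[0.001,0.012,-0.001],0,1],
    [[0.002,0.025,-0.001],0,1],
    [[0.003,0.035,-0.001],0,1],
    [[0.003,0.035,-0.001],0,1]
  ]
}}

```text
clock: 8.4
position: [496.8, 17.8, 322.6]
ee_rot: [0.017, 1.0, -0.003, 0.003]
contact_force: [-0.3, 0.0, -0.1]
gripper_width: -0.0
```

{"api": "play_rows", "payload": {
  "moves": [
    [[-0.002,-0.002,-0.005],0,1],
    [[-0.002,-0.002,-0.01],0,1],
    [[-0.002,-0.002,-0.015],0,1],
    [[-0.002,-0.002,-0.018],0,1],
    [[-0.002,-0.002,-0.018],0,1]
  ]
}}

```text
clock: 9.02
position: [496.4, 17.3, 317.5]
ee_rot: [0.017, 1.0, -0.003, 0.003]
contact_force: [-1.9, 2.4, 4.6]
gripper_width: 0.2
```

Run:
```python
from h import *
s=arm.read_state(); print(s['clock'],s['position'],s['contact_force'])
p=arm.get_image('side'); save(p,'s3.png')
```

```text
9.025 [496.4013615   17.27097121 317.52300933] [-1.89772484  2.42443969  4.633666  ]
```

View pics/s3.png

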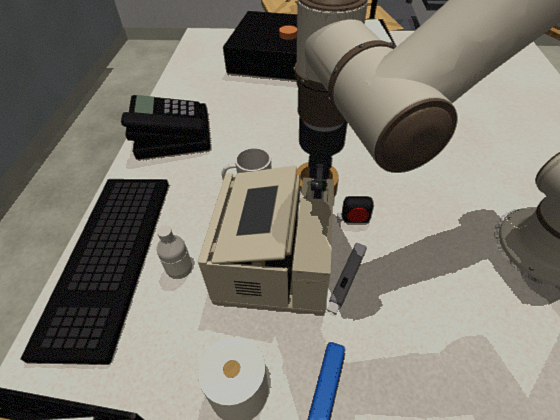

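The cover's near edge has already lifted (about (225,262) to (295,235)), so the latch has released. I'll hold the button briefly, then lift.

{"api": "play_rows", "payload": {
  "moves": [
    [[0,0,-0.002],0,1],
    [[0,0,-0.002],0,1],
    [[0,0,-0.002],0,1],
    [[-0.02,0,0.03],0,1],
    [[-0.05,0,0.1],0,1],
    [[-0.05,0,0.2],0,1],
    [[-0.05,0,0.25],0,1],
    [[-0.05,0,0.25],0,1]
  ]
}}

```text
clock: 10.07
position: [480.9, 17.1, 393.3]
ee_rot: [0.017, 1.0, -0.002, 0.004]
contact_force: [-0.1, 0.6, -0.2]
gripper_width: -0.1
```

Run:
```python
from h import *
s=arm.read_state(); print(s['clock'],s['position'],s['contact_force'])
p=arm.get_image('side'); save(p,'s4.png')
o=np.array([501,79,150]); ex=np.array([.999,-.047,0]); ey=np.array([.047,.999,0])
for y in (-105,0,105):
  X=o+ex*(163-125*np.cos(.95))+ey*y+[0,0,98.7]; print(X,proj(p,X))
```

```text
10.075 [480.92425454  17.06259018 393.30616861] [-0.05579125  0.58777818 -0.17895906]
[586.2643242  -30.13861185 248.7       ] (np.float64(270.2473703705084), np.float64(134.79303115035702))
[591.1993242   74.75638815 248.7       ] (np.float64(261.09514260985304), np.float64(175.59480214146686))
[596.1343242  179.65138815 248.7       ] (np.float64(249.54613848804752), np.float64(227.08170059683783))
```

View pics/s4.png

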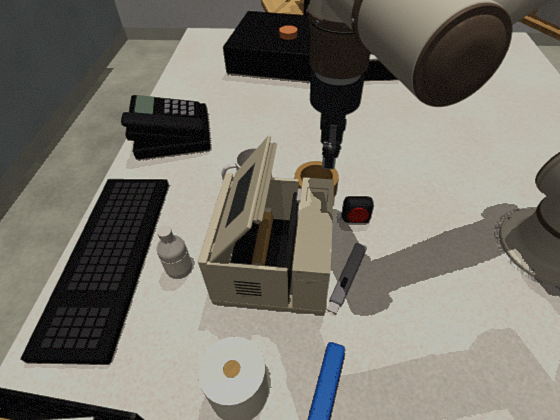

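{"api": "play_rows", "payload": {
  "moves": [
    [[0,0.1,0.02],0,1],
    [[0.05,0.2,0.027],0,1],
    [[0.15,0.207,0.027],0,1],
    [[0.21,0.207,0.027],0,1],
    [[0.21,0.207,0.027],0,1]
  ]
}}

```text
clock: 10.75
position: [544.2, 79.1, 398.2]
ee_rot: [0.017, 1.0, -0.003, 0.001]
contact_force: [-0.2, 0.8, 0.4]
gripper_width: 0.2
```

{"api": "play_rows", "payload": {
  "moves": [
    [[0.04,0,0],0,1],
    [[0.07,0,0],0,1],
    [[0.1,0,0.005],0,1],
    [[0.13,0,0.01],0,1],
    [[0.16,0,0.015],0,1],
    [[0.16,0,0.015],0,1]
  ]
}}

```text
clock: 11.5
position: [592.9, 79.2, 402.6]
ee_rot: [0.017, 1.0, -0.003, 0.001]
contact_force: [-0.9, 0.0, -0.3]
gripper_width: -0.3
```

Run:
```python
from h import *
s=arm.read_state(); print(s['clock'],s['position'],s['contact_force'])
p=arm.get_image('side'); save(p,'s5.png')
```

```text
11.5 [592.94075073  79.19085999 402.55956157] [-0.86108674  0.00258619 -0.29292385]
```

View pics/s5.png

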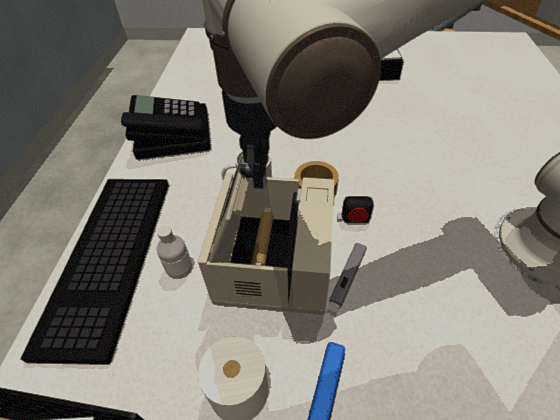

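{"api": "play_rows", "payload": {
  "moves": [
    [[0.03,0,0.005],0,1],
    [[0.06,0,0.01],0,1],
    [[0.09,0,0.02],0,1],
    [[0.12,0,0.025],0,1],
    [[0.15,0,0.03],0,1],
    [[0.15,0,0.03],0,1]
  ]
}}

```text
clock: 12.3
position: [638.3, 79.1, 411.6]
ee_rot: [0.018, 1.0, -0.003, 0.001]
contact_force: [0.1, -0.6, 3.2]
gripper_width: -0.0
```

Run:
```python
from h import *
s=arm.read_state(); print(s['clock'],s['position'],s['contact_force'])
p=arm.get_image('side'); save(p,'s6.png')
```

```text
12.3 [638.33888609  79.10396723 411.58834433] [ 0.12309233 -0.64696506  3.22335805]
```

View pics/s6.png

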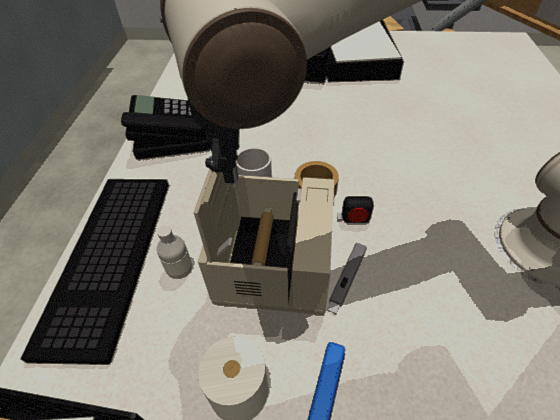

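{"api": "play_rows", "payload": {
  "moves": [
    [[0.03,0,0],0,1],
    [[0.06,0,0],0,1],
    [[0.09,0,0],0,1],
    [[0.105,0,0],0,1],
    [[0.105,0,0],0,1],
    [[0.105,0,0],0,1]
  ]
}}

```text
clock: 13.1
position: [669.3, 79.2, 411.4]
ee_rot: [0.018, 1.0, -0.003, 0.001]
contact_force: [0.1, -1.0, -0.3]
gripper_width: -0.4
```

Run:
```python
from h import *
s=arm.read_state(); print(s['clock'],s['position'],s['contact_force'])
p=arm.get_image('side'); save(p,'s7.png')
```

```text
13.1 [669.28694259  79.16306267 411.42589942] [ 0.05212737 -1.03846336 -0.27102607]
```

View pics/s7.png

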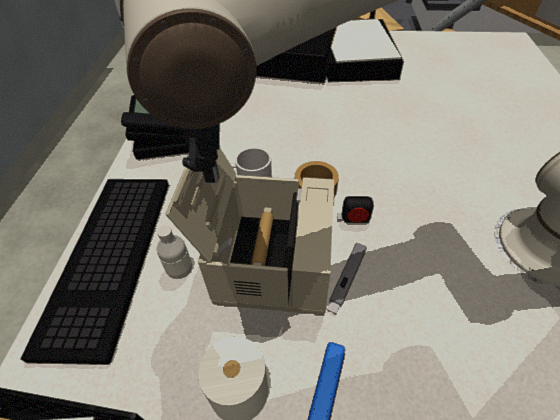

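The cover has tipped past upright and leans back, with its upper edge from about (170,215) to (215,155). I'll retreat forward and up, then check that it stays there.

{"api": "play_rows", "payload": {
  "moves": [
    [[-0.1,0,0],0,1],
    [[-0.25,0,0.02],0,1],
    [[-0.4,0,0.1],0,1],
    [[-0.55,0,0.2],0,1],
    [[-0.65,0,0.25],0,1],
    [[-0.65,0,0.25],0,1],
    [[-0.65,0,0.25],0,1]
  ]
}}

```text
clock: 14.02
position: [474.2, 79.2, 486.5]
ee_rot: [0.017, 1.0, -0.003, 0.001]
contact_force: [0.3, 0.1, 0.3]
gripper_width: -0.3
```

Run:
```python
from h import *
s=arm.read_state(); print(s['clock'],s['position'],s['contact_force'])
p=arm.get_image('side'); save(p,'s8.png'); t=arm.get_image('top'); save(t,'t8.png')
o=np.array([501,79,150]); ex=np.array([.999,-.047,0]); ey=np.array([.047,.999,0])
for th in (1.57,1.75,1.92):
 for y in (-105,105):
  X=o+ex*(163-125*np.cos(th))+ey*y+[0,0,-3+125*np.sin(th)]; print(th,y,np.round(proj(p,X)),np.round(proj(t,X)))
for n in ['cover','label_roll','mug','glue_bottle','packing_tape','stapler','tape_measure','box_knife']:
    r=arm.look_for(n,t); print(n,[(np.round(x['centre']).tolist(),round(x['conf'],2)) for x in r[:1]])
```

```text
14.025 [474.18352172  79.15997811 486.53896759] [0.31886803 0.05811018 0.28124589]
1.57 -105 [228. 122.] [313. 148.]
1.57 105 [196. 212.] [197. 141.]
1.75 -105 [216. 122.] [314. 136.]
1.75 105 [180. 212.] [198. 129.]
1.92 -105 [205. 124.] [314. 126.]
1.92 105 [167. 214.] [200. 120.]
cover [([681.0, 70.0, 215.0], 0.65)]
label_roll [([609.0, 317.0, 109.0], 0.68)]
mug [([651.0, -146.0, 30.0], 0.83)]
glue_bottle [([775.0, 95.0, 120.0], 0.62)]
packing_tape [([495.0, -149.0, 44.0], 0.77)]
stapler [([663.0, 57.0, 141.0], 0.25)]
tape_measure [([406.0, -53.0, 60.0], 0.97)]
box_knife [([409.0, 54.0, 17.0], 0.84)]
```

View pics/s8.png

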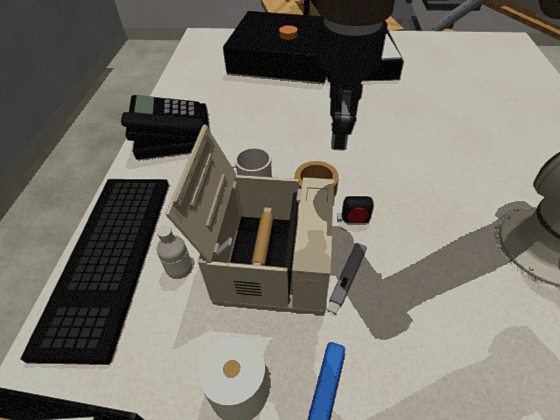

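View pics/t8.png

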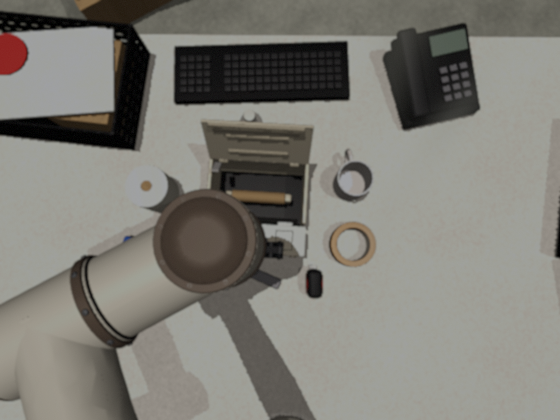

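The cover edge shows at about (205,126) to (168,214) in the side view, which matches 1.92 rad (its stop). The other items are in place, and the robot is clear.

```bash
python3 -c "
from h import *
print(arm.job_done())"
```

```text
the job is handed in; nothing more can be done
None
```

The label printer's cover is open and resting on its stop, and I handed the job in at about 14.1 s of the 54 s allowed.

- **Finding the release:** I saw the button outline in the top and side views at the y = -63 mm position. With the jaws shut, I touched the plain right-hand end of the panel at about 5–7 N. I then slid the fingertip left until the contact force vanished over the recessed button.
- **Pressing it:** I pressed the button in about 4–5 mm at about 5 N. The cover sprang ajar to its 0.95 rad position.
- **Opening the cover:** I pushed the cover's front edge back with the finger, with readings of about 3 N or less. It went past upright and fell back on its own, and I then drew the arm clear.

**Last checks:** The cover edge in the side picture lay where 1.92 rad predicts, with the contact force near zero.

- **Matched the start:** The label roll, mug, packing tape and tape measure were within about 5 mm of where they started.
- **Network readings that differed:** The arm hid the stapler and part of the box knife in the top view, so those two came back wrong or shifted. The glue bottle, partly hidden by the open cover, also read about 15 mm off. In the side picture the knife, bottle and visible part of the stapler looked unmoved.

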